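Sound the chord on a new xylophone with the fingertips

TASK

A new eight-bar xylophone is having its tuning checked at the carver's bench: with the fingertips, sound its chord from low to high by tapping the first, third, fifth and eighth bars, counted from the longest, in that order, each lightly and near the middle of its length, coming off one bar before the next. Touch none of the other four bars and do not shift the xylophone. Take nothing in the gripper: the beaters and the carved frog stay where they are.

Things in the scene. Friction and masses are not known exactly. Their poses are not given: they have to be found in the camera images.
- xylophone: Plain wooden table xylophone, loose, about 3.2 kg: tapering box on rubber feet (386 mm long along y, 140 to 210 mm deep along x), eight pale bars across its top. Origin: centre of its underside. Bars lie along its x, in a row along y, longest at +y (robot's left when not turned), pitch 43 mm (38 mm bars, 5 mm gaps). Stands turned up to 32 degrees either way.
- bar1: The longest (1st) bar of the xylophone: 340 mm long (x axis), 38 mm wide (y axis), 18 mm thick. Origin: the middle of its top face, 118 mm above the bench, at y = +150.5 mm on the xylophone. Like all eight bars it rests on soft rubber strips: pressed down it gives about 0.4 mm per newton, to a hard stop at 9 mm, and springs back.
- bar2: The 2nd longest bar of the xylophone: 321 mm long (x axis), 38 mm wide (y axis), 18 mm thick. Origin: the middle of its top face, 118 mm above the bench, at y = +107.5 mm on the xylophone.
- bar3: The 3rd longest bar of the xylophone: 303 mm long (x axis), 38 mm wide (y axis), 18 mm thick. Origin: the middle of its top face, 118 mm above the bench, at y = +64.5 mm on the xylophone.
- bar4: The 4th longest bar of the xylophone: 294 mm long (x axis), 38 mm wide (y axis), 18 mm thick. Origin: the middle of its top face, 118 mm above the bench, at y = +21.5 mm on the xylophone.
- bar5: The 5th longest bar of the xylophone: 278 mm long (x axis), 38 mm wide (y axis), 18 mm thick. Origin: the middle of its top face, 118 mm above the bench, at y = -21.5 mm on the xylophone.
- bar6: The 6th longest bar of the xylophone: 262 mm long (x axis), 38 mm wide (y axis), 18 mm thick. Origin: the middle of its top face, 118 mm above the bench, at y = -64.5 mm on the xylophone.
- bar7: The 7th longest bar of the xylophone: 247 mm long (x axis), 38 mm wide (y axis), 18 mm thick. Origin: the middle of its top face, 118 mm above the bench, at y = -107.5 mm on the xylophone.
- bar8: The shortest (8th) bar of the xylophone: 240 mm long (x axis), 38 mm wide (y axis), 18 mm thick. Origin: the middle of its top face, 118 mm above the bench, at y = -150.5 mm on the xylophone.
- beater_a: Xylophone beater, a bystander lying on the bench off the long-bar end (+y) of the xylophone, along the bars: 9 mm stick, 310 mm long, black rubber head 32 mm across at its +x end. Origin: on the bench under its middle.
- beater_b: The second such beater, lying beside the first; a bystander.
- frog: Carved wooden frog with a ridged back, 115 mm long, about 105 mm wide and 85 mm high, off the short-bar end (-y) of the xylophone; a bystander. Origin: centre of its underside.

How it is judged:
On the way, in this order (a step that is already met when the one before it is completed fails the run):
1. the fingers tap the first (longest) bar within 50 mm of its middle (contact force between the fingers and bar1 above 0.5 N and horizontal distance between the grasp point and bar1 below 0.05 m), for 0.02 s.
2. the fingers tap the third bar within 50 mm of its middle, off the bar before (contact force between the fingers and bar3 above 0.5 N and horizontal distance between the grasp point and bar3 below 0.05 m and contact force between anything else and bar1 below 0.1 N), for 0.02 s.
3. the fingers tap the fifth bar within 50 mm of its middle, off the bar before (contact force between the fingers and bar5 above 0.5 N and horizontal distance between the grasp point and bar5 below 0.05 m and contact force between anything else and bar3 below 0.1 N), for 0.02 s.
4. the fingers tap the eighth (shortest) bar within 50 mm of its middle, off the bar before (contact force between the fingers and bar8 above 0.5 N and horizontal distance between the grasp point and bar8 below 0.05 m and contact force between anything else and bar5 below 0.1 N), for 0.02 s.
At the end, for the whole second after the job is handed in: After the four taps in order the xylophone stands level within 15 mm of where it was, all eight bars are back up (within 1.5 mm of their free height), and the beaters and the frog lie within 15 mm of where they were (distance of each of xylophone, beater_a, beater_b, frog from where it was at the start of the episode below 0.015 m and angle between xylophone's own z axis and vertical below 0.03 rad and linear speed of xylophone below 0.02 m/s and z of each of bar1, bar2, bar3, bar4, bar5, bar6, bar7, bar8 in the frame of xylophone above 0.1165 m); the robot touches nothing.
It fails at once if a bar is pushed down hard, more than 8 mm (near its stop) (z of any of bar1, bar2, bar3, bar4, bar5, bar6, bar7, bar8 in the frame of xylophone below 0.11 m).
It fails at once if a bar that is not part of the chord (second, fourth, sixth, seventh) is touched (contact force between anything else and bar2 above 0.3 N or contact force between anything else and bar4 above 0.3 N or contact force between anything else and bar6 above 0.3 N or contact force between anything else and bar7 above 0.3 N).
It fails at once if the xylophone is pushed more than 15 mm, lifted or tipped (distance of xylophone from where it was at the start of the episode above 0.015 m or angle between xylophone's own z axis and vertical above 0.06 rad).
It fails at once if a beater or the frog is moved more than 15 mm or picked up (distance of any of beater_a, beater_b, frog from where it was at the start of the episode above 0.015 m).
It also fails if it takes over 42 s, if anything falls off the work surface, if the arm or the gripper's body presses on something with over 40 N, if the wrist force passes 120 N, or if a joint passes its speed limit or range.

ROBOT

A 7-joint arm with a two-finger parallel gripper is mounted at the origin on the work surface. World frame = base frame: x ahead of the robot, y to its left, z up, the work surface at z = 0. Lengths are in m, angles in rad, forces in N, time in s.
With the tool pointing down it reaches from about 0.35 to 0.9 m from the base axis. Payload 19.9 kg.
Tool frame: the origin (TCP) lies between the finger pads; the fingertips stand 19 mm ahead of it and the grasp point (between the pads) is the TCP; z points along the fingers, y is the line along which they close (so a half turn about z gives the same grasp; the last joint's range is limited). The gripper opens to 94 mm and grips with 3 to 60 N. Pads are 16 mm wide; open, the fingers measure 119 mm over their backs; the gripper's body (75 mm by 177 mm) begins 78 mm behind the grasp point.
Start: joints at [-1.389, 0.417, -0.01, 1.614, 0.005, 1.111, -0.053], TCP at [0.138, 0.61, 0.224] pointing down, gripper open.
Joint ranges: [-2.81, 2.81], [-0.39, 2.02], [-1.27, 1.25], [0.06, 2.57], [-1.19, 4.33], [0.19, 2], [-2.82, 2.82]. Speed limits (rad/s): [1.89, 1.89, 2.39, 2.39, 3.01, 3.01, 3.01].

INTERFACE

Orientations are given as a 3x3 rotation matrix whose columns are the frame's x, y, z axes.
In Python, from rig import robot gives the robot as it stands. Calls block until the motion is done:
- robot.move_ptp(position, orientation): joint-space move of the TCP to a pose.
- robot.move_linear(position, velocity=0.15, frame=None, threshold=None): straight line of the TCP; frame=None keeps the orientation; velocity is the mean speed in m/s. With threshold (N) it stops when the force on the tool has changed by that much, and returns True; else False.
- robot.goto_joints(angles): joint-space move.
- robot.gripper_to(opening): finger opening in m; the grip force is fixed at half the most; returns when the fingers have stopped.
- robot.pause(seconds).
- robot.ik(position, orientation): joint angles nearest the present ones, or None.
- robot.get_state(): the state.
- robot.grab_frame(name): name is "side" or "top"; returns the picture (384x512x3 uint8, red, green, blue); there is no depth.
- robot.camera_info(name): a dict with "fx", "fy", "cx", "cy" (pixels), "dist" ([k1, k2, p1, p2, k3] as OpenCV has them; the pictures are not rectified), "rvec" (rotation vector, rad) and "tvec" (3), from world to camera coordinates, as OpenCV has them. Camera axes: x right, y down, z forward; pixel columns grow to the right and rows downward; lengths in m; the calibration is good to about 2 mm. A picture is of the moment at which its call begins. camera_info takes no time and is no camera call.
A pose or a line that the arm cannot do raises robot.PlanningError and nothing moves.
- robot.sign_off(): hands the job in; it is judged then, once.
The state is a dict: "time": time; "qpos": joint angles; "joint_vel": joint speeds; "effort": joint torques, N m; "ee_pos": TCP position; "tool_rot": TCP orientation; "force": force on the tool from outside, world axes, zero at the start; "moment": the same for the moment, N m; "opening": finger opening in m; "grasp_force": force on a finger pad.
Only numpy, scipy, OpenCV 4.12 (cv2) and the standard library are available. Lean on these libraries where they do the work, as an engineer would, in place of code of your own. Each camera call takes 0.05 s, during which the arm holds its last target. There are 200 camera calls.

## Working session

There is one attempt and no reset: what is moved stays moved. The work goes in short steps, each a Python script; the robot and the scene stay as the last script left them, time stands still between calls to the robot, and variables do not carry over. Pictures are saved under pics/ and viewed, at most 10 in all, crops included, and the job is handed in when it is done.

```bash
mkdir -p pics; python3 - <<'E'
from rig import robot
import cv2
for n in("top","side"):
    cv2.imwrite(f"pics/{n}0.png",robot.grab_frame(n)[:,:,::-1]); print(n,robot.camera_info(n))
s=robot.get_state(); print(s["time"],s["force"],s["opening"],s["tool_rot"])
E
```

```text
top {'fx': 385.82320613902124, 'fy': 385.82320613902124, 'cx': 258.2722272915219, 'cy': 183.3098517645545, 'dist': array([-0.10727084,  0.        ,  0.        ,  0.        ,  0.        ]), 'rvec': array([ 2.12722849, -2.17206862,  0.18511595]), 'tvec': array([0.06499542, 0.5987595 , 1.09869291])}
side {'fx': 375.3698547253175, 'fy': 375.3698547253175, 'cx': 256.2946206964233, 'cy': 189.11090779800764, 'dist': array([-0.06310724,  0.        ,  0.        ,  0.        ,  0.        ]), 'rvec': array([ 2.21533378, -0.92546229,  0.38691738]), 'tvec': array([-0.36505497,  0.40938712,  0.60304601])}
0.1 [-0.7395485  -0.10500475 -0.19752827] 0.09421918781928491 [[-9.75280292e-01  2.20971334e-01 -1.47445549e-04]
 [ 2.20971366e-01  9.75279742e-01 -1.03957514e-03]
 [-8.59156490e-05 -1.04645839e-03 -9.99999449e-01]]
```

View pics/top0.png

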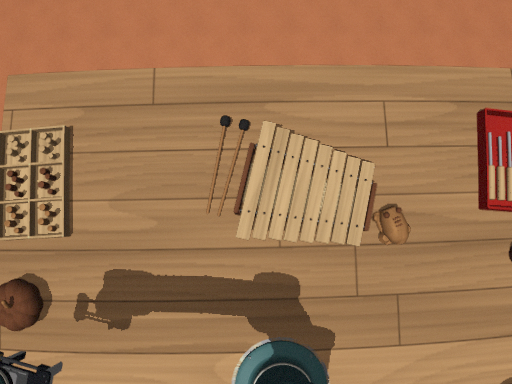

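View pics/side0.png

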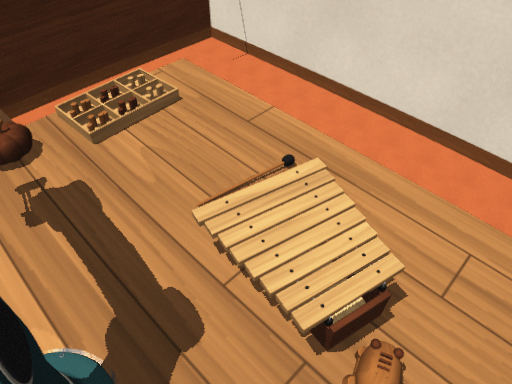

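```bash
cat > fit.py <<'E'
import cv2, numpy as np
from scipy.optimize import minimize
from rig import robot
L=[340,321,303,294,278,262,247,240]; Y=[150.5-43*i for i in range(8)]; S=4
def quads(p):
    c,s=np.cos(p[2]),np.sin(p[2])
    q=np.array([[[a*l/2e3,y/1e3+b*.019] for a,b in((1,1),(1,-1),(-1,-1),(-1,1))] for l,y in zip(L,Y)])
    q=q@np.array([[c,s],[-s,c]])+p[:2]
    return np.concatenate([q,np.full((8,4,1),.118)],2)
def proj(n,P):
    k=robot.camera_info(n); K=np.array([[k["fx"],0,k["cx"]],[0,k["fy"],k["cy"]],[0,0,1]])
    return cv2.projectPoints(P.reshape(-1,3),k["rvec"],k["tvec"],K,k["dist"])[0].reshape(-1,4,2)
def mask(n,p):
    m=np.zeros((384*S,512*S),np.uint8)
    for q in proj(n,quads(p)): cv2.fillPoly(m,[np.round((q*S+(S-1)/2)*16).astype(np.int32)],255,cv2.LINE_AA,4)
    return cv2.resize(m,(512,384),interpolation=cv2.INTER_AREA).astype(float)
def cost(p,ims):
    t=0
    for n,(g,w) in ims.items(): t-=np.corrcoef(mask(n,p)[w],g[w])[0,1]
    return t/len(ims)
def run(ims0,p0):
    out={}
    for it in range(2):
        ims={n:(cv2.imread(f)[:,:,:2].mean(2),cv2.dilate(mask(n,p0),np.ones((21,21)))>0) for n,f in ims0.items()}
        for names in (["top"],["side"],["top","side"]):
            r=minimize(cost,p0,args=({n:ims[n] for n in names},),method="Nelder-Mead",
              options=dict(initial_simplex=np.array([p0]+[np.add(p0,d) for d in np.diag([.012,.012,.06])]),xatol=1e-4,fatol=1e-5))
            out["+".join(names)]=r.x; print(names,r.x.round(4),round(r.fun,3))
        p0=r.x
    return r.x
E
cat > a.py <<'E'
from fit import *
k=robot.camera_info("top"); K=np.array([[k["fx"],0,k["cx"]],[0,k["fy"],k["cy"]],[0,0,1]]); R=cv2.Rodrigues(k["rvec"])[0]
def back(u,z=.118):
    r=R.T@np.append(cv2.undistortPoints(np.array([[u]],float),K,k["dist"]).ravel(),1); o=-R.T@k["tvec"]; return (o+r*(z-o[2])/r[2])[:2]
a,b=back((256,180)),back((362,203)); d=a-b; p0=np.append((a+b)/2,np.arctan2(-d[0],d[1])); print(p0,np.hypot(*d))
p=run({"top":"pics/top0.png","side":"pics/side0.png"},p0); np.save("p.npy",p)
ims=[]
for n,(x,y,w,h) in {"top":(220,105,170,150),"side":(180,145,230,200)}.items():
    im=cv2.resize(cv2.imread(f"pics/{n}0.png"),None,fx=4,fy=4)
    for i,q in enumerate(proj(n,quads(p))): cv2.polylines(im,[np.round(q*4+1.5).astype(int)],1,(0,0,255) if i in(0,2,4,7) else (255,0,0),1)
    cv2.imwrite(f"pics/{n}_fit.png",cv2.resize(im[y*4:(y+h)*4,x*4:(x+w)*4],(680,600)))
print(quads(p)[:,:,:2].mean(1).round(4).tolist())
E
python3 a.py
```

```text
[ 0.56288821 -0.08704581 -0.23571204] 0.3025520840149906
['top'] [ 0.5652 -0.0851 -0.2471] -0.813
['side'] [ 0.564  -0.0876 -0.2509] -0.828
['top', 'side'] [ 0.5645 -0.0865 -0.2471] -0.781
['top'] [ 0.5653 -0.0851 -0.2474] -0.811
['side'] [ 0.5637 -0.0876 -0.2491] -0.83
['top', 'side'] [ 0.5645 -0.0865 -0.2471] -0.78
[[0.6013, 0.0595], [0.5908, 0.0178], [0.5803, -0.0239], [0.5698, -0.0656], [0.5593, -0.1073], [0.5488, -0.149], [0.5382, -0.1907], [0.5277, -0.2324]]
```

View pics/top_fit.png

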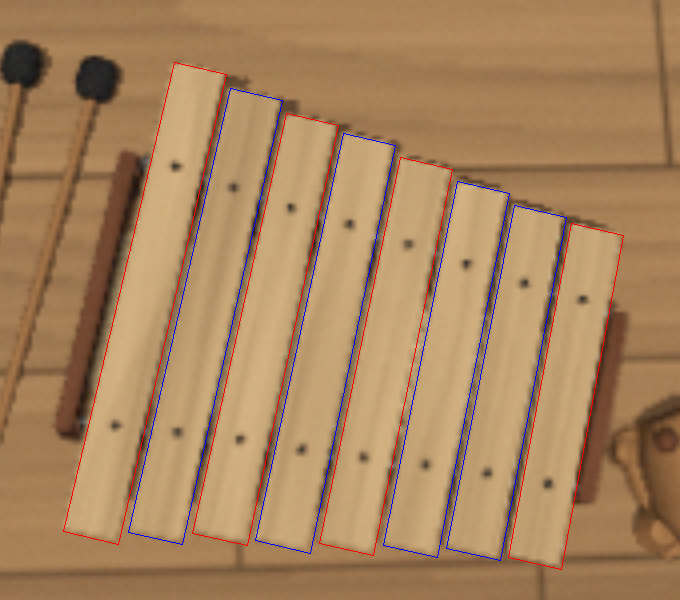

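View pics/side_fit.png

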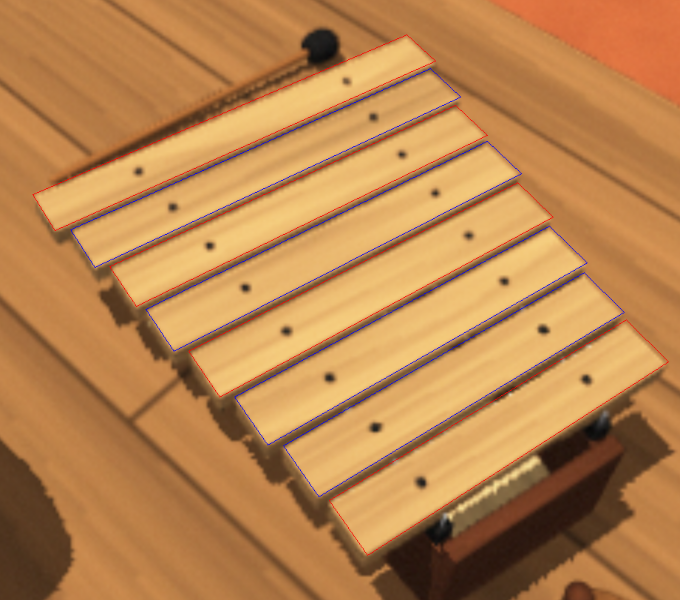

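The overlays in both pictures match the bars to about a pixel: bar 1's middle is near (256,180) in the top view and bar 8's near (362,203). I'll close the fingers, turn the 16 mm pad width across the bar, and tap bar 1.

```bash
cat > tap.py <<'E'
from fit import *
p=np.load("p.npy"); C=quads(p)[:,:,:2].mean(1); c,s=np.cos(p[2]),np.sin(p[2])
def tool(sg): # y along the bar
    y=sg*np.array([c,s,0]); z=np.array([0,0,-1.]); return np.stack([np.cross(y,z),y,z],1)
def tap(i):
    x,y=C[i-1]; hit=robot.move_linear([x,y,.1345],velocity=.02,threshold=2.0)
    st=robot.get_state(); f=st["force"]; robot.pause(.06); s2=robot.get_state()
    robot.move_linear([x,y,.185],velocity=.1)
    print(i,hit,st["ee_pos"].round(4),f.round(2),s2["force"].round(2),s2["ee_pos"].round(4),robot.get_state()["time"])
E
python3 - <<'E'
from tap import *
q0=np.array(robot.get_state()["qpos"]); best=None
for sg in(1,-1):
    q=robot.ik([*C[0],.2],tool(sg)); print(sg,None if q is None else np.round(q,2))
    if q is not None and (best is None or abs(np.array(q)-q0).max()<best[0]): best=(abs(np.array(q)-q0).max(),sg)
R=tool(best[1]); print(best)
robot.gripper_to(0.0)
robot.move_ptp([*C[0],.2],R)
robot.move_linear([*C[0],.15],velocity=.1)
st=robot.get_state(); print(st["time"],st["ee_pos"],st["tool_rot"].round(3),st["force"],st["opening"])
print([robot.ik([*C[i-1],.135],R) is not None for i in(1,3,5,8)])
im=robot.grab_frame("top")[105:255,200:400,::-1]; cv2.imwrite("pics/pre1.png",cv2.resize(im,(800,600)))
E
```

```text
1 [-0.67  0.48  0.7   1.71 -0.35  1.07 -0.11]
-1 [ 0.61  0.64 -1.08  1.67  0.6   1.21  2.27]
(np.float64(0.721501907520854), 1)
4.7167 [0.60157558 0.05937013 0.15026615] [[ 0.245  0.97   0.   ]
 [ 0.97  -0.245 -0.   ]
 [-0.     0.    -1.   ]] [-0.47249622 -0.99077369 -0.46955337] 0.0006112968884014356
[True, True, True, True]
```

View pics/pre1.png

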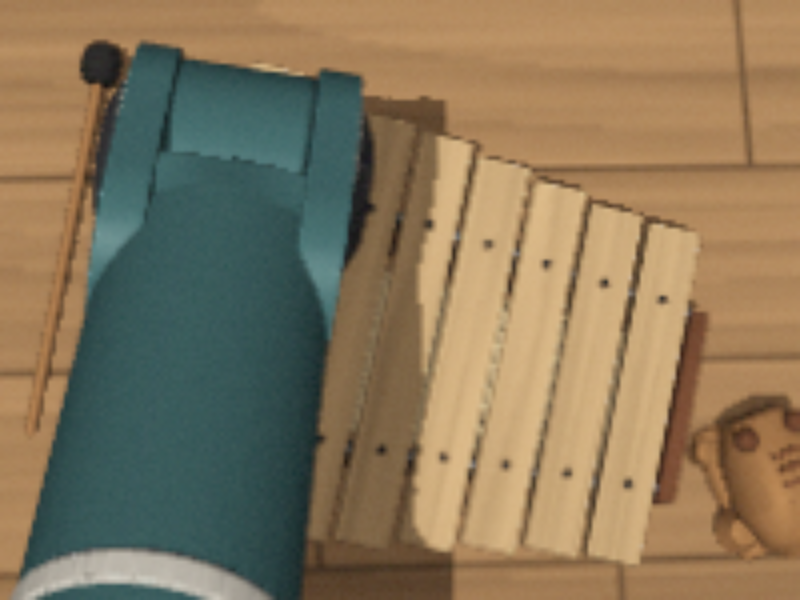

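The arm hides bar 1 in this view; the xylophone's other bars (at 430–690 px) haven't moved. Tapping bar 1.

```bash
sed -i 's/.1345\],velocity=.02,threshold=2.0/.133],velocity=.02,threshold=4.0/' tap.py; python3 - <<'E'
from tap import *
tap(1)
E
```

```text
1 True [0.6013 0.0595 0.1349] [-0.63  0.57  6.98] [-0.9  -0.24  5.71] [0.6013 0.0595 0.135 ] 6.1833
```

Bar 1 gave a clean 5.7 N contact, about 2 mm down, at the expected height. I'll do the other three the same way.

```bash
python3 - <<'E'
from tap import *
for i in(3,5,8):
    robot.move_linear([*C[i-1],.185],velocity=.12)
    robot.move_linear([*C[i-1],.145],velocity=.08)
    tap(i)
robot.move_linear([*C[7],.30],velocity=.12)
robot.goto_joints([-1.389, 0.417, -0.01, 1.614, 0.005, 1.111, -0.053])
for n in("top","side"): cv2.imwrite(f"pics/{n}1.png",robot.grab_frame(n)[:,:,::-1])
print(robot.get_state()["time"],robot.get_state()["force"])
run({"top":"pics/top1.png","side":"pics/side1.png"},p)
a,b=[cv2.imread(f"pics/top{i}.png").astype(int) for i in(0,1)]
print("changed px in work area",(abs(a-b).max(2)[100:260,190:420]>40).sum())
E
```

```text
3 True [ 0.5804 -0.0239  0.1347] [-0.8   0.54  7.37] [-1.47  1.15  5.73] [ 0.5804 -0.0238  0.1348] 8.925
5 True [ 0.5594 -0.1073  0.1347] [-0.62  0.41  6.33] [-0.16  0.96  6.69] [ 0.5594 -0.1073  0.1348] 11.6667
8 True [ 0.5279 -0.2324  0.1347] [-0.23  0.12  6.54] [-1.15  1.37  6.09] [ 0.5279 -0.2324  0.1348] 14.7667
19.225 [-0.27832545 -0.53648209  0.20741746]
['top'] [ 0.5655 -0.0851 -0.2474] -0.811
['side'] [ 0.5637 -0.0876 -0.2491] -0.83
['top', 'side'] [ 0.5645 -0.0865 -0.2471] -0.78
['top'] [ 0.5655 -0.0851 -0.2474] -0.811
['side'] [ 0.5637 -0.0876 -0.2491] -0.83
['top', 'side'] [ 0.5645 -0.0865 -0.2471] -0.78
changed px in work area 0
```

```bash
python3 -c "
from rig import robot
print(robot.sign_off())"
```

```text
the job is handed in; nothing more can be done
None
```

I tapped bars 1, 3, 5 and 8 in order at about 6 N each, and in before-and-after pictures the xylophone, beaters and frog show no movement; the job was handed in just after 19 s on the robot's clock, with no verdict returned.

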